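Pack the grip-tape file and hasp the tool case

TASK

Put the grip-tape file away: lay it down flat in the empty front lane of the open tool case, without dropping it, alongside the socket wrench with its wooden handle pointing the same way as the wrench's handle. Then swing the lid fully shut, and only after that fold the steel hasp over until it lies flat on the lid around the catch. Leave the wrench, wheels and truck hanger where they are.

Things in the scene. Friction and masses are not known exactly. Their poses are not given: they have to be found in the camera images.
- case: Red tool case fixed to the bench, 170 (x) by 280 (y) by 55 mm high without lid, walls and floor 5 mm. Origin: centre of the underside; x points to the lid's hinge (away from the robot), y along its length. A black ridge along y at x = 20 mm, 12 mm above the inner floor, 4 mm thick, parts the empty front lane (x -80 to 18, for the file) from the wrench's rear lane.
- lid (a joint): Angle (rad) of the red lid about the case's far rim: 0 shut, 1.57 upright, at most 1.8. Stiff hinge: stays where left (2 to 5 N at the free edge). Plate 170 mm from hinge to edge, 280 wide, 8 thick; shut, its top is 63 mm above the bench. On its outer face, 130 mm from the hinge, mid-width, stands the catch: a steel staple 13 mm high, 15 long, 5 wide.
- lid_hinge (a point): Middle of the lid's hinge axis: in the case frame x = +85, y = 0, z = 55 mm.
- lid_edge (a point): Middle of the lid's free edge, on its outer face (170 mm from the hinge).
- hasp (a joint): Angle (rad) of the steel hasp strap about its hinge at the top of the case's front side (axis along the case's y): 0 folded flat over the shut lid with the catch through its slot, 1.57 upright, more leans out towards the robot, at most 2.5. Stiff hinge: it stays where it is left (about 1 N at the tip).
- hasp_hinge (a point): Middle of the hasp's hinge axis: in the case frame x = -89, y = 0, z = 66 mm.
- hasp_tip (a point): Middle of the hasp's free end, 85 mm from its hinge. Strap 36 mm wide, 4 thick, slot 14 wide from 28 to 60 mm from the hinge; the last 25 mm is solid. Folded flat, its upper face is 68 mm above the bench; the catch stands 8 mm above that, 36 to 51 mm from the hasp hinge.
- file: Grip-tape file, 197 mm long, flat underside, 0.14 kg: black blade 105 by 24 by 8 mm towards its -y, wooden handle 85 by 26 by 18 mm towards its +y. Origin on the underside, 3 mm behind the blade's handle end; the file runs along its y from -100 to +97 mm; z up.
- file_grip (a point): Point to grip on the file: inside the handle 25 mm along +y from the file's origin, 9 mm above its underside; 26 mm wide along the file's x there.
- file_handle (a point): Handle end of the file (y = +97 mm), 9 mm above its underside.
- wrench: Silver socket wrench 203 mm long lying in the rear lane, round head (36 mm) towards its -y, handle towards its +y. Origin at the middle of its underside. Up to 34 mm high. To be left alone.
- wheel1: Translucent green skateboard wheel lying flat, 54 mm across, 34 mm high; origin at the centre of its underside. To be left alone.
- wheel2: Second wheel, the same as wheel1. To be left alone.
- hanger: Chrome truck hanger, 180 mm long along its x over the axle, 52 mm wide, 34 mm high; origin at the middle of its underside. To be left alone.
There are look-alikes about, which are no part of the job. Of the things that look like the file, the middle-sized one is meant.

How it is judged (in metres and radians):
On the way, in this order (a step that is already met when the one before it is completed fails the run):
1. the file lies released and at rest in the front lane, lid still open (value of joint lid above 0.8 rad and x of file in the frame of case between -0.08 and 0.018 m and y of file in the frame of case between -0.045 and 0.045 m and z of file in the frame of case below 0.012 m and angle between file's own z axis and vertical below 0.09 rad and contact force between file and the fingers below 0.05 N and linear speed of file below 0.03 m/s), for 0.3 s.
2. the lid is fully shut (value of joint lid below 0.05 rad), for 0.1 s.
3. the hasp lies folded over the catch (value of joint hasp below 0.1 rad), for 0.1 s.
At the end, for the whole second after the job is handed in: File at rest, flat (0.09 rad, underside under 12 mm), in the front lane (origin at case x -80 to +18, y within 45 mm), along the case's length within 0.2 rad, handle end at case y above 30 mm (the wrench handle's side); lid below 0.05 rad; hasp below 0.1 rad (value of joint lid below 0.05 rad and value of joint hasp below 0.1 rad and x of file in the frame of case between -0.08 and 0.018 m and y of file in the frame of case between -0.045 and 0.045 m and z of file in the frame of case below 0.012 m and angle between file's own z axis and vertical below 0.09 rad and angle between the y axis of file and the y axis of case, either way round below 0.2 rad and y of file_handle in the frame of case above 0.03 m and linear speed of file below 0.02 m/s); the robot touches nothing.
It fails at once if the wrench is shifted more than 30 mm (distance of wrench from where it was at the start of the episode above 0.03 m).
It fails at once if a wheel or the truck hanger is shifted more than 30 mm (distance of any of wheel1, wheel2, hanger from where it was at the start of the episode above 0.03 m).
It fails at once if the file is let go in mid air, more than 55 mm above the bench (height (world z) of file above 0.055 m and contact force between file and the fingers below 0.02 N).
It fails at once if the hasp is folded inward while the lid is still up (value of joint hasp below 1.2 rad and value of joint lid above 0.15 rad).
It also fails if it takes over 66 s, if anything falls off the work surface, if the arm or the gripper's body presses on something with over 40 N, if the wrist force passes 120 N, or if a joint passes its speed limit or range.

ROBOT

A 6-joint arm with a two-finger parallel gripper is mounted at the origin on the work surface. World frame = base frame: x ahead of the robot, y to its left, z up, the work surface at z = 0. Lengths are in mm, angles in rad, forces in N, time in s.
With the tool pointing down it reaches from about 275 to 1000 mm from the base axis. Payload 8.4 kg.
Tool frame: the origin (TCP) lies between the finger pads; the fingertips stand r.finger_overhang ahead of it and the grasp point (between the pads) is the TCP (r.finger_overhang is the distance from the TCP to the fingertips, in mm); z points along the fingers, y is the line along which they close (so a half turn about z gives the same grasp; the last joint's range is limited). The gripper opens to 85 mm and grips with 20 to 120 N. Pads are 22 mm wide; open, the fingers measure 114 mm over their backs; the gripper's body (76 mm by 85 mm) begins 54 mm behind the grasp point. The pads swing forward as they close: fully open they stand 13 mm farther back than shut.
Start: joints at [-1.327, 0.353, 1.633, -0, 1.155, -0.002], TCP at [152.081, -606.217, 250.281] pointing down, gripper open.
Joint ranges: [-2.63, 2.63], [-0.92, 2.1], [0.06, 2.66], [-1.3, 4.44], [0, 2.69], [-3.02, 3.02]. Speed limits (rad/s): [2.22, 2.22, 2.79, 3.14, 3.14, 3.14].

INTERFACE

Orientations are given as [roll, pitch, yaw] about the fixed x, y, z axes, in that order (R = Rz(yaw) Ry(pitch) Rx(roll)).
In Python, from rig import r, cams, sign_off gives the robot as it stands.
- The arm moves only by the shell command python3 -m crank 'ROWS' [FORCE]. ROWS is JSON, a list of rows, each a list of 7 numbers: the shift along the tool's x, y, z in m, then the turn, a rotation vector about the tool's x, y, z in rad, then the closure, from 0 (fully open) to 1 (shut). In form: [[dx, dy, dz, ax, ay, az, gripper], ...]. A call has 1 to 5 rows; each row is the pose to reach, as a shift and turn from the pose commanded when the call began, along the tool's axes at that moment; what a row does not reach only later rows make up. A row lasts 1/10 s, in which the tool goes at most 50 mm and 8.59 degrees, less where a joint would pass 70% of its speed; a pose out of reach is approached as far as the arm can. A call with a gripper value outside its range is refused whole. The fingers move at their own pace and stop on an object; FORCE is the grip in N (left out, the last holds). Time passes only in rows, so rows that repeat a pose let the fingers close. It gives the time, the measured TCP pose, the force, the opening and the grip force at its end, in the units of the state.
- r.sense(): the state, without advancing time (a new reading comes with each control period).
- cams.grab_frame(name): name is "side" or "top"; returns a dict with "image" (400x640x3 uint8, red, green, blue), "fx", "fy", "cx", "cy" (pixels), "D" ([k1, k2, p1, p2, k3] as OpenCV has them; the pictures are not rectified), "position" and "orientation" of the camera in the world. Camera axes: x right, y down, z forward; pixel columns grow to the right and rows downward; lengths in mm; the calibration is good to about 2 mm. A picture is of the moment at which its call begins. There is no depth.
- sign_off(): hands the job in; it is judged then, once.
The state is a dict: "clock": time; "qpos": joint angles; "qvel": joint speeds; "joint_efforts": joint torques, N m; "eef_pos": TCP position; "tcp_rot": TCP orientation; "contact_force": force on the tool from outside, world axes, zero at the start; "wrist_torque": the same for the moment, N m; "opening": opening from 0.0 (shut) to 1.0 (fully open); "grasp_force": force on a finger pad.
Only numpy, scipy, OpenCV 4.12 (cv2) and the standard library are available. Lean on these libraries where they do the work, as an engineer would, in place of code of your own. Each camera call takes 0.05 s, during which the arm holds its last target. There are 200 camera calls.

## Working session

There is one attempt and no reset: what is moved stays moved. The work goes in short steps, Python scripts to look and compute and a shell command to move; the robot and the scene stay as the last step left them, time stands still between calls to the robot, and variables do not carry over. Pictures are saved under pics/ and viewed, at most 10 in all, crops included, and the job is handed in when it is done.

```bash
mkdir -p pics; ls; python3 - <<'E'
from rig import r,cams
import cv2
for n in("top","side"):
    f=cams.grab_frame(n); cv2.imwrite(f"pics/{n}0.png",f["image"][:,:,::-1])
    print({k:v for k,v in f.items() if k!="image"})
print(r.sense(), r.finger_overhang)
E
```

```text
pics
{'fx': 458.59303187889356, 'fy': 458.59303187889356, 'cx': 323.0793321696789, 'cy': 196.5300056541412, 'D': array([-0.11825946,  0.        ,  0.        ,  0.        ,  0.        ]), 'position': array([ 358.70368969,  -34.60084118, 1313.38755794]), 'orientation': array([-3.03585756, -0.01425753, -1.58941185])}
{'fx': 374.9994191997395, 'fy': 374.9994191997395, 'cx': 321.00839725016516, 'cy': 193.20516195184038, 'D': array([-0.05715978,  0.        ,  0.        ,  0.        ,  0.        ]), 'position': array([142.73933536, 904.1669546 , 795.22240162]), 'orientation': array([-2.18148022,  0.0092607 , -2.80685255])}
{'clock': 0.1, 'qpos': array([-1.32739512e+00,  3.53585797e-01,  1.63407968e+00,  3.07919201e-06,
        1.15520100e+00, -2.39050201e-03]), 'qvel': array([ 0.00163908, -0.00211867, -0.00097783,  0.00118965,  0.00089224,
        0.0001489 ]), 'joint_efforts': array([-1.41995573e-03, -6.06359267e+01, -3.42821646e+01, -1.63793510e-05,
        3.98249977e-03,  7.49473230e-07]), 'eef_pos': array([ 151.98410489, -605.81031001,  249.62390488]), 'tcp_rot': array([-3.14031884e+00, -5.86056085e-06,  2.45790457e-01]), 'contact_force': array([ 0.75382878, -1.11155482,  0.13987829]), 'wrist_torque': array([ 0.02511402,  0.00023134, -0.0148744 ]), 'grasp_force': 0.0, 'opening': 1.0011442023021708} 19.0
```

View pics/top0.png

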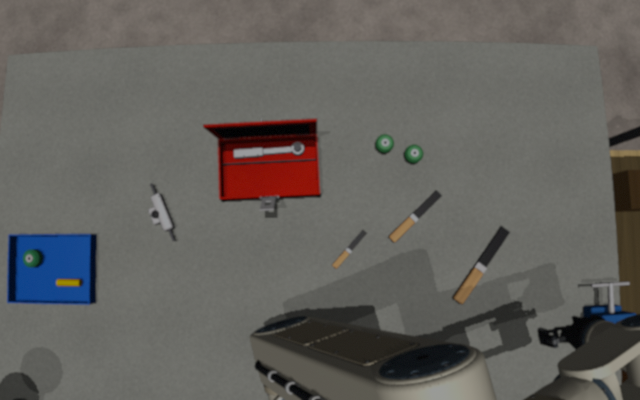

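View pics/side0.png

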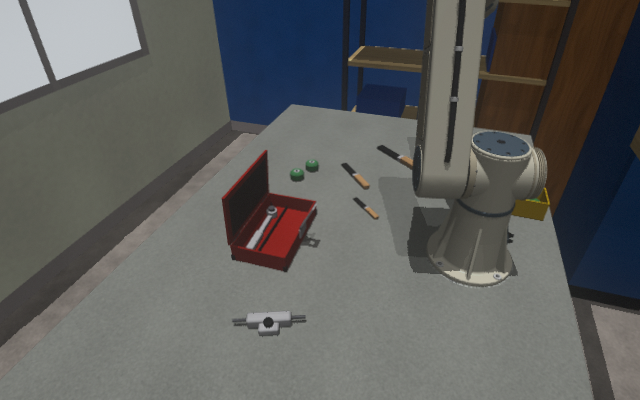

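The top view shows the middle file with its handle end near (392,240) and blade tip near (439,193). The case spans x 220-320 and y 120-200, with the wrench handle to the left (+y) and the hasp leaning out at (269,205).

```bash
cat > h.py <<'E'
import numpy as np, cv2
from scipy.spatial.transform import Rotation as R
from rig import r,cams
def cam(n): return cams.grab_frame(n)
def K(f): return np.array([[f["fx"],0,f["cx"]],[0,f["fy"],f["cy"]],[0,0,1.]])
def p2w(f,uv,z):
    uv=np.array(uv,float).reshape(-1,1,2)
    n=cv2.undistortPoints(uv,K(f),f["D"]).reshape(-1,2)
    d=np.c_[n,np.ones(len(n))]@R.from_euler("xyz",f["orientation"]).as_matrix().T
    t=(z-f["position"][2])/d[:,2]
    return f["position"]+t[:,None]*d
def w2p(f,P):
    M=R.from_euler("xyz",f["orientation"]).as_matrix().T
    return cv2.projectPoints(np.array(P,float).reshape(-1,1,3),cv2.Rodrigues(M)[0],-M@f["position"],K(f),f["D"])[0].reshape(-1,2)
def crop(f,x0,y0,w,h,s,name):
    c=f["image"][y0:y0+h,x0:x0+w,::-1]
    cv2.imwrite("pics/"+name,cv2.resize(c,None,fx=s,fy=s,interpolation=cv2.INTER_CUBIC))
def delta(pos,rpy):
    """shift (m) and rotvec in current tool axes to reach pos (mm), rpy"""
    s=r.sense(); A=R.from_euler("xyz",s["tcp_rot"])
    print("d",np.round(A.inv().apply(np.array(pos)-s["eef_pos"])/1000,4),"rv",np.round((A.inv()*R.from_euler("xyz",rpy)).as_rotvec(),4))
E
python3 - <<'E'
from h import *
f=cam("top")
a=f["image"][110:220,200:330,::-1];b=f["image"][180:260,370:450,::-1]
a=cv2.resize(a,None,fx=3.5,fy=3.5,interpolation=2);b=cv2.resize(b,None,fx=4.2,fy=4.2,interpolation=2)
o=np.zeros((400,800,3),np.uint8);o[:a.shape[0],:a.shape[1]]=a;o[:b.shape[0],460:460+b.shape[1]]=b
cv2.imwrite("pics/c1.png",o)
E
```

```text
(no output)
```

View pics/c1.png

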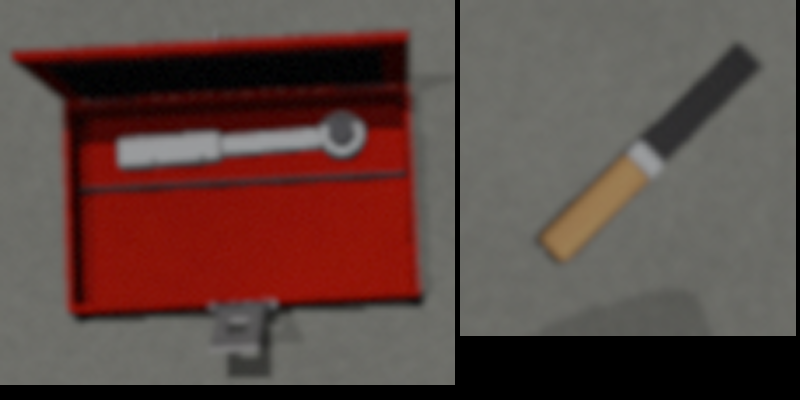

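```bash
python3 - <<'E'
from h import *
f=cam("top")
C=lambda u,v:((u+.5)/3.5-.5+200,(v+.5)/3.5-.5+110)
B=lambda u,v:((u-460+.5)/4.2-.5+370,(v+.5)/4.2-.5+180)
fr=p2w(f,[C(73,311),C(420,297)],55); print("front",fr)
rd=p2w(f,[C(82,190),C(405,174)],17); print("ridge",rd)
rr=p2w(f,[C(68,101),C(411,91)],55); print("rear",rr)
h=p2w(f,[B(551,251)],12)[0];b=p2w(f,[B(748,54)],6)[0];print("file",h,b,np.linalg.norm(h-b))
u=(h-b)[:2];u/=np.linalg.norm(u);m=(h+b)[:2]/2;o=m+1.5*u
print("origin",o,"grip",o+25*u,"ydir ang",np.arctan2(u[1],u[0]))
y=(fr[0]-fr[1])[:2];y2=(rd[0]-rd[1])[:2];print(np.arctan2(y[1],y[0]),np.arctan2(y2[1],y2[0]),np.linalg.norm(y))
print("hasp tip",p2w(f,[C(237,347)],35), "edge lid",p2w(f,[C(13,53),C(407,35)],220))
E
```

```text
front [[491.28805312 228.81250681  55.        ]
 [497.71100518 -45.64485861  55.        ]]
ridge [[595.05364333 229.99782163  17.        ]
 [603.55852617 -35.48332881  17.        ]]
rear [[660.93109108 234.28471953  55.        ]
 [663.89739661 -41.37408076  55.        ]]
file [ 370.6906762  -247.30153294   12.        ] [ 503.21642955 -390.11733318    6.        ] 194.92415986157908
origin [ 435.93324389 -317.60990153] grip [ 418.92809417 -299.28437608] ydir ang 2.3188399384039524
1.5941944231752536 1.602821105695056 274.53251127103846
hasp tip [[462.24341692 101.07726689  35.        ]] edge lid [[656.71204995 238.49420083 220.        ]
 [664.08025738 -38.36087007 220.        ]]
```

```bash
cat >> h.py <<'E'
def plan(*wps):
    """wps: (x,y,z,roll,pitch,yaw); prints the tool-frame delta of each from the one before, starting from now"""
    s=r.sense(); p=s["eef_pos"]; A=R.from_euler("xyz",s["tcp_rot"])
    for w in wps:
        B=R.from_euler("xyz",w[3:]); q=np.array(w[:3],float)
        print(w,"d",np.round(A.inv().apply(q-p)/1000,4),"rv",np.round((A.inv()*B).as_rotvec(),4))
        p,A=q,B
E
python3 - <<'E'
from h import *
pi=np.pi
plan((241,-504,220,pi,0,.936),(330,-401,200,pi,0,1.627),(419,-299,120,pi,0,2.319))
E
```

```text
(241, -504, 220, 3.141592653589793, 0, 0.936) d [ 0.1111 -0.0772  0.0299] rv [-8.000e-04 -3.000e-04 -6.902e-01]
(330, -401, 200, 3.141592653589793, 0, 1.627) d [0.1357 0.0106 0.02  ] rv [ 0.     0.    -0.691]
(419, -299, 120, 3.141592653589793, 0, 2.319) d [0.0968 0.0946 0.08  ] rv [ 0.     0.    -0.692]
```

```bash
python3 -m crank '[[0.022,-0.0155,0.006,0,0,-0.138,0.3],[0.044,-0.031,0.012,0,0,-0.276,0.3],[0.067,-0.046,0.018,0,0,-0.414,0.3],[0.089,-0.062,0.024,0,0,-0.552,0.3],[0.111,-0.077,0.030,0,0,-0.69,0.3]]' 60
python3 -m crank '[[0.027,0.002,0.004,0,0,-0.138,0.3],[0.054,0.004,0.008,0,0,-0.276,0.3],[0.081,0.006,0.012,0,0,-0.414,0.3],[0.109,0.008,0.016,0,0,-0.552,0.3],[0.136,0.0105,0.020,0,0,-0.69,0.3]]'
python3 -m crank '[[0.019,0.019,0.016,0,0,-0.138,0.3],[0.038,0.038,0.032,0,0,-0.276,0.3],[0.058,0.057,0.048,0,0,-0.414,0.3],[0.077,0.076,0.064,0,0,-0.552,0.3],[0.097,0.0945,0.080,0,0,-0.69,0.3]]'
python3 -m crank '[[0,0,0,0,0,0,0.3]]'
python3 - <<'E'
from h import *
f=cam("top");g=cam("side");s=r.sense();print(s["opening"])
plan((419,-299,60,np.pi,0,2.319),(419,-299,22,np.pi,0,2.319))
a=cv2.resize(f["image"][170:270,360:460,::-1],None,fx=4,fy=4,interpolation=2)
b=cv2.resize(g["image"][110:210,310:410,::-1],None,fx=4,fy=4,interpolation=2)
cv2.imwrite("pics/c2.png",np.hstack([a,b]))
print(w2p(g,[[419,-299,9]]),w2p(f,[[419,-299,9]]))
E
```

```text
clock: 0.7
eef_pos: [241.5, -503.5, 220.0]
tcp_rot: [-3.141, -0.0, 0.941]
contact_force: [1.2, -0.4, 0.2]
opening: 0.698
grasp_force: 0.0
clock: 1.2
eef_pos: [330.7, -400.2, 200.1]
tcp_rot: [-3.142, -0.0, 1.631]
contact_force: [-0.3, -0.7, 0.5]
opening: 0.702
grasp_force: 0.0
clock: 1.7
eef_pos: [419.9, -298.4, 119.7]
tcp_rot: [3.142, 0.0, 2.321]
contact_force: [0.8, -0.1, -0.4]
opening: 0.699
grasp_force: 0.0
clock: 1.8
eef_pos: [419.5, -296.5, 118.4]
tcp_rot: [-3.141, -0.003, 2.322]
contact_force: [0.7, -0.4, -0.5]
opening: 0.7
grasp_force: 0.0
0.6981382704801238
(419, -299, 60, 3.141592653589793, 0, 2.319) d [-0.0001 -0.0002  0.06  ] rv [-0.0004 -0.0009 -0.0035]
(419, -299, 22, 3.141592653589793, 0, 2.319) d [ 0.    -0.     0.038] rv [0. 0. 0.]
[[357.47279853 177.59941909]] [[408.48066234 222.08727941]]
```

View pics/c2.png

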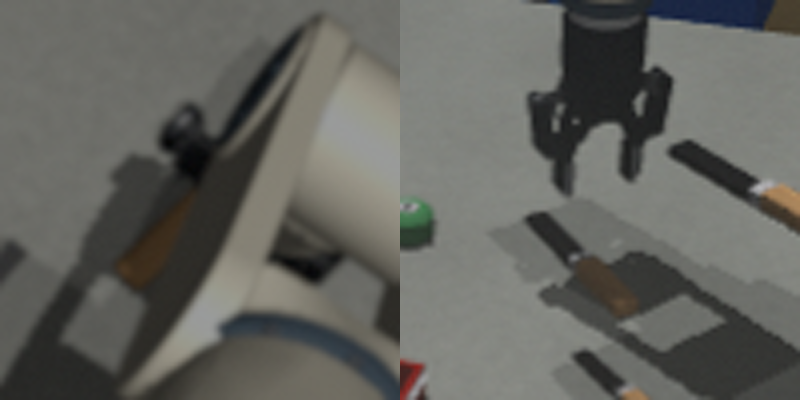

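The side view shows the gripper over the file, with the projected grip point at crop (590,270), just behind the ferrule on the handle. I'll descend and grip.

```bash
python3 -m crank '[[0,0,0.03,0,0,0,0.3],[0,0,0.06,0,0,0,0.3],[0,0,0.08,0,0,0,0.3],[0,0,0.09,0,0,0,0.3],[0,0,0.0975,0,0,0,0.3]]'
python3 -m crank '[[0,0,0,0,0,0,0.3],[0,0,0,0,0,0,1],[0,0,0,0,0,0,1],[0,0,0,0,0,0,1],[0,0,0,0,0,0,1]]' 60
python3 -m crank '[[0,0,0,0,0,0,1],[0,0,0,0,0,0,1],[0,0,0,0,0,0,1],[0,0,0,0,0,0,1],[0,0,0,0,0,0,1]]'

```

```text
clock: 2.4
eef_pos: [419.0, -300.0, 22.7]
tcp_rot: [-3.142, 0.0, 2.314]
contact_force: [-0.3, 0.0, 0.5]
opening: 0.7
grasp_force: 0.0
clock: 2.9
eef_pos: [419.7, -299.6, 23.9]
tcp_rot: [3.141, 0.002, 2.316]
contact_force: [-0.7, 0.6, 5.6]
opening: 0.284
grasp_force: 59.6
clock: 3.4
eef_pos: [419.7, -299.6, 23.9]
tcp_rot: [3.141, 0.002, 2.316]
contact_force: [-1.6, -0.4, 5.9]
opening: 0.29
grasp_force: 59.6
```

```bash
python3 - <<'E'
from h import *
pi=np.pi
plan((420,-299.6,200,pi,0,2.316),(490,-90,200,pi,0,1.957),(546.4,119,200,pi,0,1.597),(546.4,119,30,pi,0,1.597))
E
```

```text
(420, -299.6, 200, 3.141592653589793, 0, 2.316) d [-0.0004  0.0003 -0.1761] rv [ 0.0003  0.0017 -0.0004]
(490, -90, 200, 3.141592653589793, 0, 1.957) d [0.1066 0.1936 0.    ] rv [-0.    -0.     0.359]
(546.4, 119, 200, 3.141592653589793, 0, 1.597) d [0.1724 0.131  0.    ] rv [ 0.   -0.    0.36]
(546.4, 119, 30, 3.141592653589793, 0, 1.597) d [ 0.   -0.    0.17] rv [0. 0. 0.]
```

```bash
python3 -m crank '[[0,0,-0.01,0,0,0,1],[0,0,-0.04,0,0,0,1],[0,0,-0.08,0,0,0,1],[0,0,-0.12,0,0,0,1],[0,0,-0.15,0,0,0,1]]'
python3 -m crank '[[0,0,-0.02,0,0,0,1],[0.005,0.01,-0.026,0,0,0.02,1],[0.015,0.028,-0.026,0,0,0.06,1],[0.03,0.055,-0.026,0,0,0.12,1],[0.045,0.082,-0.026,0,0,0.18,1]]'
python3 - <<'E'
from h import *
pi=np.pi
plan((490,-90,200,pi,0,1.957),(546.4,119,200,pi,0,1.597))
E
```

```text
clock: 3.9
eef_pos: [419.4, -299.4, 176.0]
tcp_rot: [3.141, 0.002, 2.316]
contact_force: [0.7, 0.2, -2.2]
opening: 0.284
grasp_force: 59.3
clock: 4.4
eef_pos: [448.9, -209.7, 199.7]
tcp_rot: [3.141, 0.001, 2.132]
contact_force: [-0.7, 0.0, -1.2]
opening: 0.289
grasp_force: 59.3
(490, -90, 200, 3.141592653589793, 0, 1.957) d [ 0.0794  0.0985 -0.0003] rv [0.0005 0.0005 0.1754]
(546.4, 119, 200, 3.141592653589793, 0, 1.597) d [0.1724 0.131  0.    ] rv [ 0.   -0.    0.36]
```

```bash
python3 -m crank '[[0.016,0.02,0,0,0,0.035,1],[0.032,0.039,0,0,0,0.07,1],[0.048,0.059,0,0,0,0.105,1],[0.064,0.079,0,0,0,0.14,1],[0.079,0.0985,0,0,0,0.175,1]]'
python3 -m crank '[[0.03,0.023,0,0,0,0.063,1],[0.065,0.049,0,0,0,0.135,1],[0.1,0.076,0,0,0,0.207,1],[0.13,0.098,0,0,0,0.27,1],[0.15,0.114,0,0,0,0.315,1]]'
python3 -m crank '[[0.0115,0.008,0,0,0,0.02,1],[0.0195,0.014,0,0,0,0.035,1],[0.0225,0.017,0,0,0,0.045,1],[0.0225,0.017,0,0,0,0.045,1]]'
python3 - <<'E'
from h import *
pi=np.pi
plan((546.4,119,200,pi,0,1.597),(546.4,119,30,pi,0,1.597))
f=cam("top");g=cam("side")
a=cv2.resize(f["image"][110:260,200:350,::-1],(400,400),interpolation=2)
b=cv2.resize(g["image"][130:280,220:370,::-1],(400,400),interpolation=2)
cv2.imwrite("pics/c3.png",np.hstack([a,b]))
E
```

```text
clock: 4.9
eef_pos: [489.8, -89.9, 199.6]
tcp_rot: [3.141, 0.0, 1.96]
contact_force: [1.0, -0.4, -1.9]
opening: 0.285
grasp_force: 59.3
clock: 5.4
eef_pos: [538.3, 93.5, 199.7]
tcp_rot: [3.141, -0.0, 1.645]
contact_force: [0.6, -0.7, -1.3]
opening: 0.287
grasp_force: 59.3
clock: 5.8
eef_pos: [553.6, 114.6, 199.0]
tcp_rot: [3.141, 0.0, 1.601]
contact_force: [0.6, -0.2, -2.5]
opening: 0.287
grasp_force: 59.3
(546.4, 119, 200, 3.141592653589793, 0, 1.597) d [ 0.0046 -0.0071 -0.001 ] rv [0.0002 0.0001 0.0037]
(546.4, 119, 30, 3.141592653589793, 0, 1.597) d [ 0.   -0.    0.17] rv [0. 0. 0.]
```

View pics/c3.png

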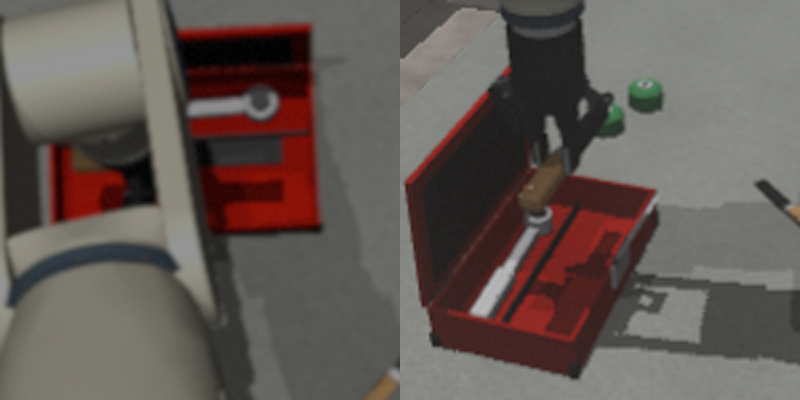

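The file is held level over the case, handle to +y. The blade at crop (200-283,150) runs parallel to the ridge. Next I'll correct laterally and descend.

```bash
python3 -m crank '[[0.0046,-0.007,0.01,0,0,0.0,1],[0.0046,-0.007,0.04,0,0,0.0,1],[0.0046,-0.007,0.08,0,0,0,1],[0.0046,-0.007,0.11,0,0,0,1],[0.0046,-0.007,0.13,0,0,0,1]]'
python3 -m crank '[[0,0,0.012,0,0,0,1],[0,0,0.022,0,0,0,1],[0,0,0.029,0,0,0,1],[0,0,0.034,0,0,0,1],[0,0,0.036,0,0,0,1]]'
python3 -m crank '[[0,0,0.0015,0,0,0,1],[0,0,0.0025,0,0,0,1],[0,0,0.0025,0,0,0,1]]'
```

```text
clock: 6.4
eef_pos: [544.1, 118.4, 66.0]
tcp_rot: [-3.138, 0.001, 1.6]
contact_force: [0.3, 0.3, -1.9]
opening: 0.284
grasp_force: 59.3
clock: 6.9
eef_pos: [546.6, 119.1, 32.9]
tcp_rot: [3.141, -0.0, 1.601]
contact_force: [1.1, -0.3, -3.0]
opening: 0.289
grasp_force: 59.3
clock: 7.2
eef_pos: [546.5, 119.2, 30.5]
tcp_rot: [3.141, -0.0, 1.601]
contact_force: [-0.8, -0.6, -1.8]
opening: 0.288
grasp_force: 59.3
```

```bash
python3 -m crank '[[0,0,0.0007,0,0,0,1],[0,0,0.0014,0,0,0,1],[0,0,0.0014,0,0,0,1]]'
python3 -m crank '[[0,0,0.0007,0,0,0,1],[0,0,0.0007,0,0,0,1]]'
```

```text
clock: 7.5
eef_pos: [546.5, 119.1, 28.9]
tcp_rot: [3.141, -0.0, 1.601]
contact_force: [0.8, 0.7, -2.0]
opening: 0.286
grasp_force: 59.4
clock: 7.7
eef_pos: [546.5, 119.1, 28.9]
tcp_rot: [3.141, -0.0, 1.601]
contact_force: [-2.0, -0.4, 8.6]
opening: 0.285
grasp_force: 60.5
```

Touched the floor, so I'll release gently and rise.

```bash
python3 -m crank '[[0,0,0,0,0,0,0.68],[0,0,0,0,0,0,0.62],[0,0,0,0,0,0,0.55],[0,0,0,0,0,0,0.5],[0,0,0,0,0,0,0.5]]'
python3 -m crank '[[0,0,-0.01,0,0,0,0.5],[0,0,-0.03,0,0,0,0.5],[0,0,-0.06,0,0,0,0.5],[0,0,-0.1,0,0,0,0.5],[0,0,-0.14,0,0,0,0.5]]'
python3 -m crank '[[-0.015,-0.04,-0.03,0,0,0,0.5],[-0.03,-0.08,-0.06,0,0,0,0.6],[-0.045,-0.12,-0.08,0,0,0,0.8],[-0.06,-0.16,-0.09,0,0,0,1],[-0.075,-0.2,-0.09,0,0,0,1]]'
python3 -m crank '[[-0.05,0,0,0,0,0,1],[-0.1,0,0,0,0,0,1],[-0.15,0,0,0,0,0,1],[-0.2,0,0,0,0,0,1],[-0.24,0,0,0,0,0,1]]'
python3 - <<'E'
from h import *
f=cam("top");g=cam("side")
a=cv2.resize(f["image"][105:225,200:330,::-1],(433,400),interpolation=2)
b=cv2.resize(g["image"][145:275,220:339,::-1],(366,400),interpolation=2)
cv2.imwrite("pics/c4.png",np.hstack([a,b]))
E
```

```text
clock: 8.2
eef_pos: [547.7, 119.3, 28.6]
tcp_rot: [3.139, -0.0, 1.601]
contact_force: [4.6, 0.8, 0.6]
opening: 0.5
grasp_force: 0.0
clock: 8.7
eef_pos: [545.0, 118.9, 169.3]
tcp_rot: [-3.139, 0.0, 1.601]
contact_force: [0.6, 0.2, -0.2]
opening: 0.502
grasp_force: 0.0
clock: 9.2
eef_pos: [346.9, 37.7, 259.4]
tcp_rot: [3.14, -0.0, 1.601]
contact_force: [1.0, -0.6, 0.4]
opening: -0.004
grasp_force: 0.0
clock: 9.7
eef_pos: [354.7, -203.9, 258.5]
tcp_rot: [-3.141, -0.0, 1.6]
contact_force: [1.1, 0.8, -0.1]
opening: 0.003
grasp_force: 0.0
```

View pics/c4.png

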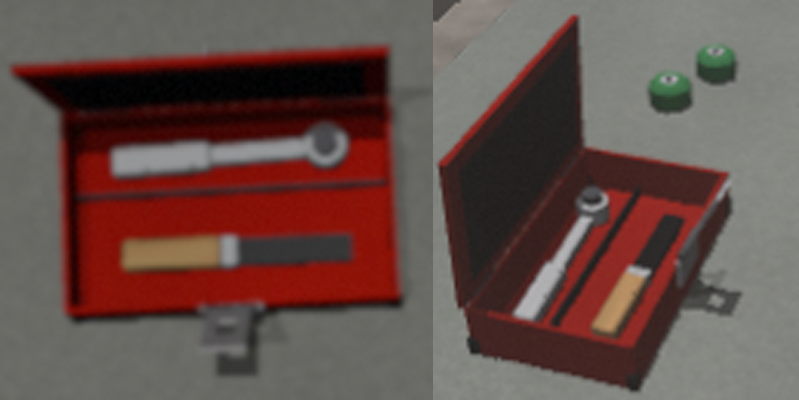

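The file lies flat in the front lane, handle towards the wrench handle's side, and the lid is upright (top edge at rows 50-70). Now I'll go behind the lid, closed fingers down, off-centre so they miss the catch.

```bash
python3 - <<'E'
from h import *
pi=np.pi; o=(pi,0,1.597)
plan((354.7,-203.9,305,*o),(720,20,305,*o),(720,20,214,*o))
print("arc, tool axes from (720,20,214)")
for t in np.arange(1.6,-0.11,-.1):
    x=665-145*np.cos(t)+8*np.sin(t)+15; z=55+145*np.sin(t)+8*np.cos(t)+19
    print(round(t,2),round((x-720)/1000,4),round((214-z)/1000,4))
E
```

```text
(354.7, -203.9, 305, 3.141592653589793, 0, 1.597) d [ 0.0015 -0.0006 -0.0466] rv [-0.0004  0.0009 -0.0005]
(720, 20, 305, 3.141592653589793, 0, 1.597) d [0.2143 0.371  0.    ] rv [0. 0. 0.]
(720, 20, 214, 3.141592653589793, 0, 1.597) d [ 0.    -0.     0.091] rv [0. 0. 0.]
arc, tool axes from (720,20,214)
1.6 -0.0278 -0.0047
1.5 -0.0423 -0.0052
1.4 -0.0568 -0.0042
1.3 -0.0711 -0.0019
1.2 -0.0851 0.002
1.1 -0.0986 0.0071
1.0 -0.1116 0.0137
0.9 -0.1239 0.0214
0.8 -0.1353 0.0304
0.7 -0.1457 0.0405
0.6 -0.1552 0.0515
0.5 -0.1634 0.0635
0.4 -0.1704 0.0762
0.3 -0.1762 0.0895
0.2 -0.1805 0.1034
0.1 -0.1835 0.1176
-0.0 -0.185 0.132
-0.1 -0.1851 0.1465
```

```bash
python3 -m crank '[[0,0,-0.015,0,0,0,1],[0,0,-0.04,0,0,0,1],[0.01,0.017,-0.047,0,0,0,1],[0.03,0.052,-0.047,0,0,0,1],[0.05,0.087,-0.047,0,0,0,1]]'
python3 -m crank '[[0.02,0.035,0,0,0,0,1],[0.04,0.07,0,0,0,0,1],[0.06,0.105,0,0,0,0,1],[0.08,0.14,0,0,0,0,1],[0.1,0.175,0,0,0,0,1]]'
python3 -m crank '[[0.02,0.035,0,0,0,0,1],[0.04,0.07,0,0,0,0,1],[0.056,0.095,0,0,0,0,1],[0.064,0.109,0,0,0,0,1],[0.064,0.109,0,0,0,0,1]]'
python3 - <<'E'
from h import *
o=(np.pi,0,1.597)
plan((720,20,305,*o),(720,20,214,*o))
E
```

```text
clock: 10.3
eef_pos: [441.4, -147.7, 305.7]
tcp_rot: [-3.141, -0.0, 1.6]
contact_force: [-0.1, -1.0, 0.1]
opening: -0.003
grasp_force: 0.0
clock: 10.8
eef_pos: [613.4, -41.7, 305.0]
tcp_rot: [-3.14, -0.0, 1.602]
contact_force: [0.2, -0.4, -0.8]
opening: -0.001
grasp_force: 0.0
clock: 11.3
eef_pos: [720.4, 25.7, 304.2]
tcp_rot: [-3.14, -0.001, 1.603]
contact_force: [-0.6, -1.0, -0.3]
opening: 0.005
grasp_force: 0.0
(720, 20, 305, 3.141592653589793, 0, 1.597) d [-0.0057 -0.0006 -0.0008] rv [-0.002  -0.0006  0.0058]
(720, 20, 214, 3.141592653589793, 0, 1.597) d [ 0.    -0.     0.091] rv [0. 0. 0.]
```

```bash
python3 -m crank '[[-0.005,0,0.02,0,0,0,1],[-0.005,0,0.05,0,0,0,1],[-0.005,0,0.075,0,0,0,1],[-0.005,0,0.09,0,0,0,1],[-0.005,0,0.09,0,0,0,1]]'
python3 -m crank '[[0,-0.01,-0.001,0,0,0,1],[0,-0.02,-0.003,0,0,0,1],[0,-0.028,-0.005,0,0,0,1],[0,-0.035,-0.005,0,0,0,1],[0,-0.042,-0.005,0,0,0,1]]'
python3 -m crank '[[0,-0.007,0,0,0,0,1],[0,-0.0145,0.001,0,0,0,1],[0,-0.022,0.002,0,0,0,1],[0,-0.029,0.0035,0,0,0,1],[0,-0.0285,0.0035,0,0,0,1]]'
```

```text
clock: 11.8
eef_pos: [718.3, 18.2, 213.0]
tcp_rot: [-3.137, -0.0, 1.601]
contact_force: [-0.6, -0.3, -0.2]
opening: 0.001
grasp_force: 0.0
clock: 12.3
eef_pos: [678.2, 17.0, 221.2]
tcp_rot: [3.14, -0.0, 1.601]
contact_force: [2.3, -0.2, 1.2]
opening: 0.002
grasp_force: 1.2
clock: 12.8
eef_pos: [648.6, 16.1, 216.2]
tcp_rot: [-3.14, -0.0, 1.601]
contact_force: [0.4, -0.1, -0.2]
opening: 0.002
grasp_force: 0.0
```

```bash
python3 -m crank '[[0,-0.014,0.004,0,0,0,1],[0,-0.0275,0.009,0,0,0,1],[0,-0.0405,0.0155,0,0,0,1],[0,-0.053,0.023,0,0,0,1],[0,-0.064,0.032,0,0,0,1]]'
python3 -m crank '[[0,-0.0105,0.010,0,0,0,1],[0,-0.02,0.021,0,0,0,1],[0,-0.028,0.033,0,0,0,1],[0,-0.035,0.046,0,0,0,1],[0,-0.041,0.059,0,0,0,1]]'
python3 - <<'E'
from h import *
print(r.sense()["contact_force"])
f=cam("top");g=cam("side")
a=cv2.resize(f["image"][105:225,200:330,::-1],(433,400),interpolation=2)
b=cv2.resize(g["image"][145:275,220:339,::-1],(366,400),interpolation=2)
cv2.imwrite("pics/c5.png",np.hstack([a,b]))
E
```

```text
clock: 13.3
eef_pos: [585.5, 14.2, 184.5]
tcp_rot: [-3.142, -0.0, 1.601]
contact_force: [0.7, -0.2, 1.2]
opening: -0.001
grasp_force: 0.8
clock: 13.8
eef_pos: [544.2, 13.0, 124.8]
tcp_rot: [-3.141, -0.0, 1.601]
contact_force: [0.4, 0.4, 1.1]
opening: 0.002
grasp_force: 0.5
[0.38213104 0.40446472 1.05343801]
```

View pics/c5.png

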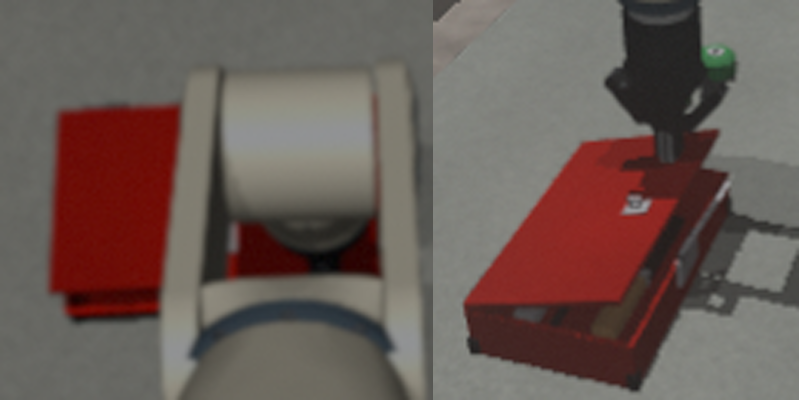

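The lid is at about 0.3 rad with the catch clear at (635,205). I'll push it shut.

```bash
python3 -m crank '[[0,-0.003,0.012,0,0,0,1],[0,-0.005,0.024,0,0,0,1],[0,-0.006,0.035,0,0,0,1],[0,-0.006,0.041,0,0,0,1],[0,-0.006,0.044,0,0,0,1]]'
python3 -m crank '[[0,0,0.002,0,0,0,1],[0,0,0.003,0,0,0,1],[0,0,0.003,0,0,0,1]]'
```

```text
clock: 14.4
eef_pos: [538.6, 12.8, 81.7]
tcp_rot: [-3.14, 0.0, 1.601]
contact_force: [-12.1, 0.4, 42.4]
opening: -0.0
grasp_force: 21.3
clock: 14.7
eef_pos: [538.7, 12.8, 81.7]
tcp_rot: [-3.141, 0.0, 1.601]
contact_force: [-16.7, -1.1, 44.7]
opening: 0.003
grasp_force: 22.5
```

```bash
python3 -m crank '[[0,0,-0.02,0,0,0,1],[0,0,-0.06,0,0,0,1],[0,0,-0.1,0,0,0,1],[-0.02,0,-0.14,0,0,0,1],[-0.06,0,-0.15,0,0,0,1]]'
python3 -m crank '[[-0.04,-0.02,0,0,0,0,1],[-0.08,-0.04,0,0,0,0,1],[-0.12,-0.06,0,0,0,0,1],[-0.16,-0.08,0,0,0,0,1],[-0.18,-0.09,0,0,0,0,1]]'
python3 - <<'E'
from h import *
f=cam("top");g=cam("side")
a=cv2.resize(f["image"][150:230,220:320,::-1],(400,320),interpolation=2)
b=cv2.resize(g["image"][190:270,250:350,::-1],(400,320),interpolation=2)
cv2.imwrite("pics/c6.png",np.hstack([a,b]))
Rz=R.from_euler("z",.025)
W=lambda p:Rz.apply(p)+[579,95,0]
for t in(1.57,1.8,2.0,2.2,2.5):
    P=W([[-89+d*np.cos(t),y,66+d*np.sin(t)] for d,y in((0,18),(0,-18),(85,18),(85,-18))])
    print(t,np.round((w2p(f,P)-[220,150])*4,0).tolist(),np.round((w2p(g,P)-[250,190])*4+[400,0],0).tolist())
P=W([[-85,140,63],[-85,-140,63],[-45,0,76]]);print(np.round((w2p(f,P)-[220,150])*4,0).tolist(),np.round((w2p(g,P)-[250,190])*4+[400,0],0).tolist())
E
```

```text
clock: 15.2
eef_pos: [543.5, -46.3, 233.4]
tcp_rot: [3.134, 0.0, 1.604]
contact_force: [0.4, -0.6, 0.0]
opening: 0.006
grasp_force: 0.0
clock: 15.7
eef_pos: [455.0, -232.4, 228.8]
tcp_rot: [3.141, 0.001, 1.599]
contact_force: [0.5, 0.5, 0.4]
opening: 0.001
grasp_force: 0.0
1.57 [[170.0, 192.0], [223.0, 190.0], [155.0, 178.0], [211.0, 176.0]] [[604.0, 150.0], [620.0, 121.0], [599.0, 59.0], [616.0, 31.0]]
1.8 [[170.0, 192.0], [223.0, 190.0], [156.0, 209.0], [212.0, 206.0]] [[604.0, 150.0], [620.0, 121.0], [625.0, 66.0], [641.0, 38.0]]
2.0 [[170.0, 192.0], [223.0, 190.0], [158.0, 235.0], [214.0, 232.0]] [[604.0, 150.0], [620.0, 121.0], [646.0, 76.0], [662.0, 48.0]]
2.2 [[170.0, 192.0], [223.0, 190.0], [160.0, 258.0], [216.0, 256.0]] [[604.0, 150.0], [620.0, 121.0], [666.0, 90.0], [681.0, 61.0]]
2.5 [[170.0, 192.0], [223.0, 190.0], [164.0, 288.0], [219.0, 285.0]] [[604.0, 150.0], [620.0, 121.0], [690.0, 114.0], [705.0, 84.0]]
[[-6.0, 194.0], [401.0, 177.0], [193.0, 125.0]] [[538.0, 261.0], [665.0, 34.0], [557.0, 114.0]]
```

View pics/c6.png

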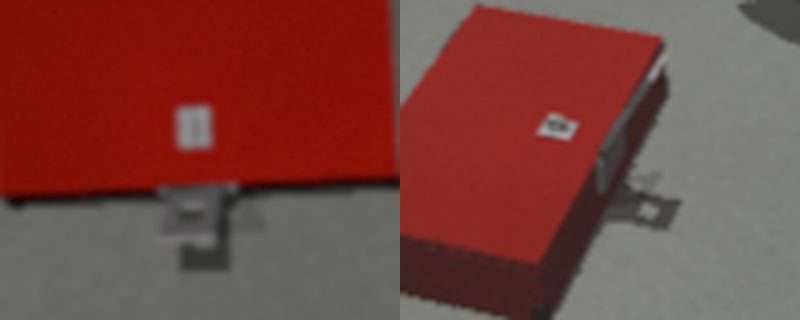

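Top view: the lid is shut, the catch is at (195,128), and the hasp tip is at row ~240. The side view puts the tip at (655,65). Both match a hasp angle of about 2.0 to 2.05. I'll go in on the robot side of the strap and fold it over.

```bash
python3 - <<'E'
from h import *
o=(np.pi,0,1.597)
plan((405,93,229,*o),(405,93,152,*o))
for t in np.arange(2.1,-0.01,-.15):
    X=-89+75*np.cos(t)-2*np.sin(t); z=66+75*np.sin(t)+2*np.cos(t)+19
    X2=X-15
    if t<1: k=min((1-t)/.5,1); X2+=k*17; z+=k*10*np.sin(t)
    print(round(t,2),"dy(tool)",round((579+X2-405)/1000,4),"dz",round((152-z)/1000,4))
E
```

```text
(405, 93, 229, 3.141592653589793, 0, 1.597) d [ 0.3263 -0.0416 -0.0005] rv [0.0001 0.0007 0.0006]
(405, 93, 152, 3.141592653589793, 0, 1.597) d [ 0.    -0.     0.077] rv [0. 0. 0.]
2.1 dy(tool) 0.0304 dz 0.0033
1.95 dy(tool) 0.0404 dz -0.0019
1.8 dy(tool) 0.051 dz -0.0056
1.65 dy(tool) 0.0621 dz -0.0076
1.5 dy(tool) 0.0733 dz -0.008
1.35 dy(tool) 0.0845 dz -0.0066
1.2 dy(tool) 0.0953 dz -0.0036
1.05 dy(tool) 0.1056 dz 0.0009
0.9 dy(tool) 0.1185 dz 0.0054
0.75 dy(tool) 0.132 dz 0.011
0.6 dy(tool) 0.1444 dz 0.0185
0.45 dy(tool) 0.1537 dz 0.0282
0.3 dy(tool) 0.1581 dz 0.04
0.15 dy(tool) 0.1609 dz 0.0523
0.0 dy(tool) 0.162 dz 0.065
```

```bash
python3 -m crank '[[0.02,-0.004,0,0,0,0,1],[0.06,-0.012,0,0,0,0,1],[0.1,-0.02,0,0,0,0,1],[0.14,-0.028,0,0,0,0,1],[0.18,-0.036,0,0,0,0,1]]'
python3 -m crank '[[0.04,-0.006,0,0,0,0,1],[0.08,-0.006,0,0,0,0,1],[0.115,-0.006,0,0,0,0,1],[0.138,-0.006,0,0,0,0,1],[0.146,-0.006,0,0,0,0,1]]'
python3 -m crank '[[0,0,0.02,0,0,0,1],[0,0,0.05,0,0,0,1],[0,0,0.07,0,0,0,1],[0,0,0.077,0,0,0,1],[0,0,0.077,0,0,0,1]]'
```

```text
clock: 16.3
eef_pos: [414.6, -48.7, 228.7]
tcp_rot: [3.141, -0.0, 1.601]
contact_force: [0.5, 1.3, -0.2]
opening: -0.001
grasp_force: 0.0
clock: 16.8
eef_pos: [404.4, 97.5, 228.8]
tcp_rot: [3.141, -0.001, 1.604]
contact_force: [1.1, -0.0, 0.0]
opening: -0.0
grasp_force: 0.0
clock: 17.3
eef_pos: [404.1, 94.6, 151.1]
tcp_rot: [-3.14, 0.0, 1.601]
contact_force: [1.1, -0.2, 0.0]
opening: 0.003
grasp_force: 0.0
```

```bash
python3 -m crank '[[0,0.015,0.002,0,0,0,1],[0,0.030,0.002,0,0,0,1],[0,0.040,-0.002,0,0,0,1],[0,0.051,-0.005,0,0,0,1],[0,0.062,-0.0075,0,0,0,1]]'
python3 -m crank '[[0,0.011,0,0,0,0,1],[0,0.022,0.001,0,0,0,1],[0,0.033,0.004,0,0,0,1],[0,0.0435,0.0085,0,0,0,1],[0,0.0565,0.013,0,0,0,1]]'
python3 -m crank '[[0,0.0135,0.0055,0,0,0,1],[0,0.026,0.013,0,0,0,1],[0,0.035,0.023,0,0,0,1],[0,0.0395,0.0345,0,0,0,1],[0,0.0425,0.047,0,0,0,1]]'
```

```text
clock: 17.8
eef_pos: [467.9, 96.8, 159.9]
tcp_rot: [3.141, -0.0, 1.601]
contact_force: [-0.6, 0.0, -0.5]
opening: -0.0
grasp_force: 0.5
clock: 18.3
eef_pos: [523.3, 98.3, 145.4]
tcp_rot: [-3.141, 0.0, 1.601]
contact_force: [-1.7, -0.1, -0.6]
opening: -0.001
grasp_force: 0.5
clock: 18.8
eef_pos: [566.1, 99.7, 98.1]
tcp_rot: [3.141, -0.0, 1.601]
contact_force: [0.0, -0.2, 1.0]
opening: -0.003
grasp_force: 0.4
```

```bash
python3 -m crank '[[0,0.001,0.005,0,0,0,1],[0,0.001,0.009,0,0,0,1],[0,0.001,0.012,0,0,0,1],[0,0.001,0.0125,0,0,0,1],[0,0.001,0.0125,0,0,0,1]]'
```

```text
clock: 19.3
eef_pos: [566.2, 99.6, 87.0]
tcp_rot: [-3.142, 0.0, 1.601]
contact_force: [-2.0, -0.7, 2.4]
opening: -0.002
grasp_force: 0.8
```

```bash
python3 -m crank '[[0,0,0.001,0,0,0,1],[0,0,0.002,0,0,0,1],[0,0,0.002,0,0,0,1]]'
python3 -m crank '[[0,0,-0.01,0,0,0,1],[0,0,-0.04,0,0,0,1],[0,0,-0.08,0,0,0,1],[0,0,-0.12,0,0,0,1],[0,0,-0.15,0,0,0,1]]'
python3 -m crank '[[-0.04,-0.02,0,0,0,0,1],[-0.08,-0.04,0,0,0,0,1],[-0.12,-0.06,0,0,0,0,1],[-0.16,-0.08,0,0,0,0,1],[-0.2,-0.1,0,0,0,0,1]]'
python3 -m crank '[[-0.02,0,0,0,0,0,1],[-0.03,0,0,0,0,0,1],[-0.03,0,0,0,0,0,1]]'
python3 - <<'E'
from h import *
f=cam("top");g=cam("side")
a=cv2.resize(f["image"][150:230,220:320,::-1],(400,320),interpolation=2)
b=cv2.resize(g["image"][190:270,250:350,::-1],(400,320),interpolation=2)
cv2.imwrite("pics/c7.png",np.hstack([a,b]))
E
```

```text
clock: 19.6
eef_pos: [566.3, 99.7, 86.4]
tcp_rot: [3.142, -0.0, 1.601]
contact_force: [-7.0, -1.9, 20.5]
opening: 0.002
grasp_force: 9.6
clock: 20.1
eef_pos: [567.0, 99.9, 237.6]
tcp_rot: [3.139, -0.0, 1.601]
contact_force: [0.8, 0.0, -1.2]
opening: -0.001
grasp_force: 0.0
clock: 20.6
eef_pos: [471.6, -104.5, 235.1]
tcp_rot: [3.141, 0.0, 1.601]
contact_force: [0.9, -0.5, -0.3]
opening: -0.003
grasp_force: 0.0
clock: 20.9
eef_pos: [473.7, -133.9, 234.9]
tcp_rot: [3.141, 0.0, 1.599]
contact_force: [0.8, -0.3, -0.1]
opening: -0.002
grasp_force: 0.0
```

View pics/c7.png

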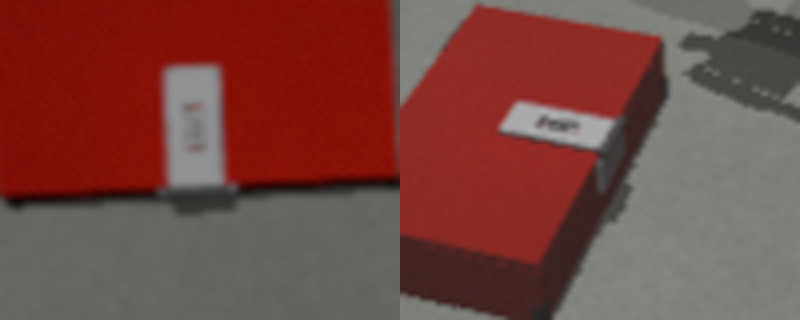

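The hasp lies flat over the catch (top view at (193,125), side view at (560,125)), the lid is shut, and the robot is clear. I'll hand it in.

```bash
python3 -c "
from rig import sign_off
print(sign_off())"
```

```text
the job is handed in; nothing more can be done
None
```

The file lies flat in the front lane with its handle the same way as the wrench's, the lid is shut, and the hasp is folded flat over the catch; I handed the job in at about 21 s of the 66 s, and sign-off returned no verdict.

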